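# Release a root specimen plate from its clamp

### The job

Take the handle of the steel clamp bar and swing the bar up until it stands well open, before moving the plate. Then pull the white specimen plate by its upright rib, sliding it (do not lift it) out of the holder until the whole plate lies flat on the black pad, and let go. Leave the bar standing open and do not disturb the jar, bottle and dish beside the holder.

Things in the scene. Friction and masses are not known exactly. Their poses are not given: they have to be found in the camera images.
- holder: Fixed plate holder: wooden base board 365 x 190 x 8 mm (x = -90 to +275 mm) with an aluminium bed (125 x 140 mm, top 22 mm above the table), side rails, a steel clamp bar across the bed and, beyond the bed's open end, a black rubber pad. Origin on the table under the bed; +x is the way the plate slides out onto the pad; +y points to the clamp bar's hinge side; z up.
- clamp_bar (a joint): Angle of the clamp bar: about 0 = down across the plate, growing as it is lifted, 1.57 = upright, 1.75 = its stop. Stiff friction hinge: about 2 to 4 N at the handle lifts it and it stays where it is left. While it is down it blocks the plate's raised ridge, so that the plate cannot be pulled out.
- bar_hinge (a point): Point on the hinge axis of the clamp bar, 35 mm above the table, on the holder's +y side; the axis runs along the holder's x. Fixed to the holder.
- bar_handle (a point): On the axis of the bar's black round handle (14 mm thick), mid of its graspable part. The handle lies along the holder's x at the bar's free end (200 mm from the hinge towards -y, 50 mm above the table when down), sticking out 60 mm from the bar's side towards -x, free all round. Grip from above, fingers closing along the holder's y; it may turn between the fingers as the bar swings.
- plate_center (a point): Centre of the slab (half-way up its 6 mm) of the white plastic plate, 150 (x) x 100 (y) x 6 mm, about 0.18 kg, with a thin dried root on it. x points along the slide-out direction, towards its rib end; z up. At the start it lies in the bed with its rib end 38 to 46 mm beyond the bed's open end.
- plate_rib (a point): Centre of the plate's upright grip rib: a wall 12 mm thick (x), 60 mm long (y), 34 mm tall (top 17 mm above this point, foot on the plate 17 mm below), centred 18 mm in from the plate's slide-out end. Grip it from above, across its thickness. The ridge at the plate's other end is 8 mm tall.
- pad_center (a point): Centre of the top face of the black rubber pad, 210 (holder x) x 160 (holder y) mm, 20 mm above the table, 2 mm lower than the bed; axes as the holder's. Between bed and pad is a 3 mm gap.
- corner_fl (a point): Corner of the plate's underside, at its rib end, on its +y side.
- corner_fr (a point): Corner of the plate's underside, at its rib end, on its -y side.
- corner_bl (a point): Corner of the plate's underside, at its ridge end, on its +y side.
- corner_br (a point): Corner of the plate's underside, at its ridge end, on its -y side.
- root_jar: Bystander: glass jar of dried roots with a knobbed lid, 80 mm in diameter, 125 mm tall; origin under its centre. Stands beside the holder, either on its +y side or beyond its -x end.
- amber_bottle: Bystander: amber glass bottle, 64 mm in diameter, 125 mm tall; origin under its centre. Stands beside the holder, either on its +y side or beyond its -x end.
- dish: Bystander: covered glass dish, 94 mm in diameter, 22 mm tall; origin under its centre. On the table beyond the pad's far (+x) end, 10 to 35 mm from the base board.
- plate: The plate itself; origin at the middle of its underside, 3 mm below plate_center, axes the same.
- bed_mouth (a point): Middle of the bed's open end, at its top face, 22 mm above the table; axes as the holder's. The plate runs between dark steel rails 106 mm apart (3 mm play either side); their overhanging lips (90 mm apart, tops 35 mm above the table) keep it from being lifted while it is in the bed.
Not all that is in view belongs to the job. What is shaped like the plate but blue, green or pink is not meant.

How it is judged:
On the way, in this order (a step that is already met when the one before it is completed fails the run):
1. the clamp bar is swung up to at least 1.0 rad, the plate still in its place (within 15 mm) (value of joint clamp_bar above 1 rad and distance of plate_center from where it was at the start of the episode below 0.015 m), for 0.2 s.
2. the plate has slid at least 60 mm out along the bed, the bar still up (x of plate_center in the frame of holder above 0.091 m and value of joint clamp_bar above 1 rad), for 0.1 s.
At the end, for the whole second after the job is handed in: All four corners of the plate lie over the black pad (at most 2 mm over its ends or 4 mm over its sides, so clear of the bed), the plate flat on the pad (within 0.05 rad, centre less than 7 mm above the pad's face) and at rest, released; the clamp bar still open by at least 1.0 rad (x of corner_fl in the frame of pad_center between -0.107 and 0.107 m and y of corner_fl in the frame of pad_center between -0.084 and 0.084 m and x of corner_fr in the frame of pad_center between -0.107 and 0.107 m and y of corner_fr in the frame of pad_center between -0.084 and 0.084 m and x of corner_bl in the frame of pad_center between -0.107 and 0.107 m and y of corner_bl in the frame of pad_center between -0.084 and 0.084 m and x of corner_br in the frame of pad_center between -0.107 and 0.107 m and y of corner_br in the frame of pad_center between -0.084 and 0.084 m and z of plate_center in the frame of pad_center below 0.007 m and angle between plate_center's own z axis and vertical below 0.05 rad and value of joint clamp_bar above 1 rad and linear speed of plate below 0.02 m/s); the robot touches nothing.
It fails at once if the plate is lifted more than 25 mm above the height it lay at, instead of slid (height (world z) of plate_center above 0.05 m).
It fails at once if the root jar is moved by more than 30 mm or tipped (distance of root_jar from where it was at the start of the episode above 0.03 m or angle between root_jar's own z axis and vertical above 0.35 rad).
It fails at once if the amber bottle is moved by more than 30 mm or tipped (distance of amber_bottle from where it was at the start of the episode above 0.03 m or angle between amber_bottle's own z axis and vertical above 0.35 rad).
It fails at once if the dish is moved by more than 30 mm or tipped (distance of dish from where it was at the start of the episode above 0.03 m or angle between dish's own z axis and vertical above 0.35 rad).
It also fails if it takes over 58 s, if anything falls off the work surface, if the arm or the gripper's body presses on something with over 40 N, if the wrist force passes 120 N, or if a joint passes its speed limit or range.

### The arm

A 6-joint arm with a two-finger parallel gripper is mounted at the origin on the work surface. World frame = base frame: x ahead of the robot, y to its left, z up, the work surface at z = 0. Lengths are in m, angles in rad, forces in N, time in s.
With the tool pointing down it reaches from about 0.35 to 0.875 m from the base axis. Payload 4.2 kg.
Tool frame: the origin (TCP) lies between the finger pads; the fingertips stand 14 mm ahead of it and the grasp point (between the pads) lies 5 mm behind it; z points along the fingers, y is the line along which they close (so a half turn about z gives the same grasp; the last joint's range is limited). The gripper opens to 87 mm and grips with 3 to 60 N. Pads are 19 mm wide; open, the fingers measure 117 mm over their backs; the gripper's body (75 mm by 190 mm) begins 51 mm behind the grasp point.
Start: joints at [1.555, 0.385, 0.008, 0, -1.194, -0.259], TCP at [0.17, 0.602, 0.237] pointing down, gripper open.
Joint ranges: [-3.14, 3.14], [-1.21, 2.06], [-1.07, 1.41], [-3.16, 2.05], [-2.99, -0.16], [-3.1, 3.1]. Speed limits (rad/s): [2.79, 2.79, 3.14, 3.14, 3.14, 3.14].

### API

Orientations are given as a rotation vector (axis times angle).
In Python, from rig import readout, get_image, sign_off gives the robot as it stands. The module is installed in compiled form; this text tells all that it offers.
- The arm moves only by the tool servo_tool, never from a script. Its argument "moves" is a list of rows, each a list of 2 entries, a list of its own where there are three numbers: the shift along the world's x, y, z in units of 30 mm (1.0 is 30 mm), then the turn about the world's z in units of 5 degrees (1.0 is 5 degrees). In form: [[[dx, dy, dz], turn], ...]. A call has 1 to 12 rows; each row is the pose to reach, as a shift and turn from the pose commanded when the call began; what a row does not reach only later rows make up. A row lasts 1/8 s, in which the tool goes at most 62.5 mm and 10.7 degrees, less where a joint would pass 70% of its speed; a pose out of reach is approached as far as the arm can. A call with a gripper value outside its range is refused whole. "gripper" is the opening, from -1 (shut) to 1 (fully open), so that 0 is half open, set as the call begins (left out, the last holds). The fingers move at their own pace and stop on an object; the grip force is fixed at half the most. Time passes only in rows, so rows that repeat a pose let the fingers close. It gives the time, the measured TCP pose, the force, the opening and the grip force at its end, in the units of the state.
- readout.observe(): the state, without advancing time (a new reading comes with each control period).
- get_image(name): name is "side" or "top"; returns a dict with "img" (400x640x3 uint8, red, green, blue), "fx", "fy", "cx", "cy" (pixels), "D" ([k1, k2, p1, p2, k3] as OpenCV has them; the pictures are not rectified), "R" (3x3) and "t" (3): a world point X has camera coordinates R X + t. Camera axes: x right, y down, z forward; pixel columns grow to the right and rows downward; lengths in m; the calibration is good to about 2 mm. A picture is of the moment at which its call begins. There is no depth.
- sign_off(): hands the job in; it is judged then, once.
The state is a dict: "time": time; "joints": joint angles; "joint_vel": joint speeds; "effort": joint torques, N m; "ee_pos": TCP position; "orientation": TCP orientation; "force": force on the tool from outside, world axes, zero at the start; "moment": the same for the moment, N m; "opening": finger opening in m; "gripper_force": force on a finger pad.
Only numpy, scipy, OpenCV 4.12 (cv2) and the standard library are available. Lean on these libraries where they do the work, as an engineer would, in place of code of your own. Each camera call takes 0.05 s, during which the arm holds its last target. There are 200 camera calls.

## Working session

There is one attempt and no reset: what is moved stays moved. The work goes in short steps, Python scripts to look and compute and a tool call to move; the robot and the scene stay as the last step left them, time stands still between calls to the robot, and variables do not carry over. Pictures are saved under pics/ and viewed, at most 10 in all, crops included, and the job is handed in when it is done.

Besides the shell and the picture viewer there is one more tool, called after ">>>" in YAML: its name, and indented under it one key for each argument. servo_tool: Moves the arm, as the interface text tells. Its arguments: {"type":"object","properties":{"moves":{"type":"array","items":{"type":"array"}},"gripper":{"type":"number"}},"required":["moves"]}

```bash
mkdir -p pics; cat > h.py <<'E'
import numpy as np, cv2
from rig import readout, get_image, sign_off
def grab(n, f=None):
    c=get_image(n)
    if f: cv2.imwrite('pics/'+f, c['img'][:,:,::-1])
    return c
def ray(c,u,v):
    K=np.array([[c['fx'],0,c['cx']],[0,c['fy'],c['cy']],[0,0,1]])
    p=cv2.undistortPoints(np.array([[[u,v]]],float),K,np.array(c['D'],float))[0,0]
    R=np.array(c['R']);t=np.array(c['t'])
    return -R.T@t, R.T@np.array([p[0],p[1],1])
def onz(c,u,v,z):
    o,d=ray(c,u,v); return o+d*(z-o[2])/d[2]
def proj(c,X):
    K=np.array([[c['fx'],0,c['cx']],[0,c['fy'],c['cy']],[0,0,1]])
    return cv2.projectPoints(np.array(X,float).reshape(-1,3),cv2.Rodrigues(np.array(c['R']))[0],np.array(c['t'],float),K,np.array(c['D'],float))[0][:,0]
E
python3 - <<'E'
from h import *
a=grab('top','t0.png');b=grab('side','s0.png')
print(readout.observe())
for c in(a,b): print(-np.array(c['R']).T@np.array(c['t']))
E
```

```text
{'time': 0.1, 'joints': array([ 1.55462999e+00,  3.85440065e-01,  6.76253350e-03, -4.24710945e-04,
       -1.19400499e+00, -2.58579904e-01]), 'joint_vel': array([ 9.53804095e-05, -1.23099299e-03,  2.85573270e-03,  1.01345587e-03,
        5.83673273e-04,  1.11326998e-03]), 'effort': array([ 7.96219479e-05, -3.91688275e+01,  1.87934840e+01,  4.23187941e+00,
        1.34295342e-02, -7.35493313e-05]), 'ee_pos': array([0.16942321, 0.60106402, 0.23559441]), 'orientation': array([ 3.11006046e+00, -4.30194917e-01, -2.57159806e-04]), 'force': array([0.04233464, 0.03226316, 0.01948661]), 'moment': array([0.01576273, 0.00738333, 0.04292934]), 'gripper_force': 0.0, 'opening': 0.08694960694351321}
[0.43359822 0.05343559 1.31651966]
[-0.11733333 -0.59550471  0.73302901]
```

View pics/t0.png

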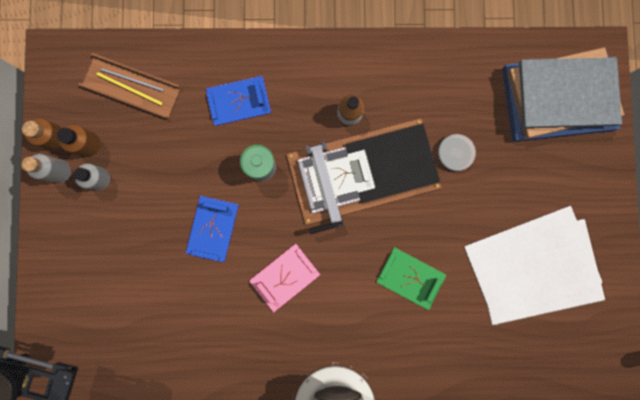

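View pics/s0.png

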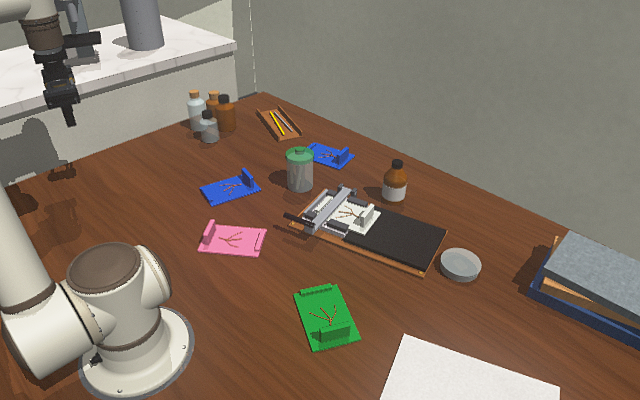

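The top view shows the holder at about (365,170) px, with +x pointing right and slightly up. The handle is near (318,229), the jar at (257,162), the bottle at (350,108) and the dish at (457,152). I'll zoom in to pick out the edges.

```bash
python3 - <<'E'
from h import *
a=grab('top');im=a['img']
cv2.imwrite('pics/t1.png',cv2.resize(im[95:245,280:480,::-1],None,fx=4,fy=4,interpolation=cv2.INTER_CUBIC))
b=grab('side')['img']
cv2.imwrite('pics/s1.png',cv2.resize(b[175:285,270:470,::-1],None,fx=4,fy=4,interpolation=cv2.INTER_CUBIC))
E
```

```text
(no output)
```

View pics/t1.png

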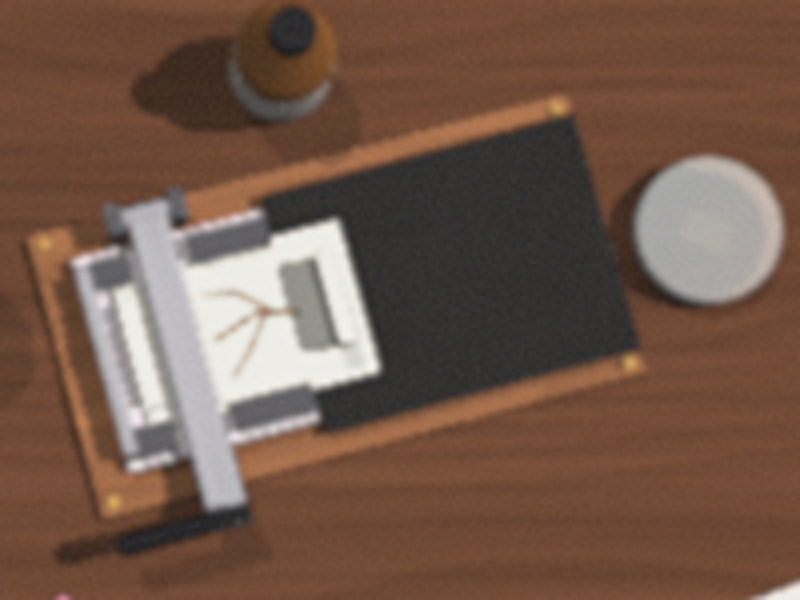

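View pics/s1.png

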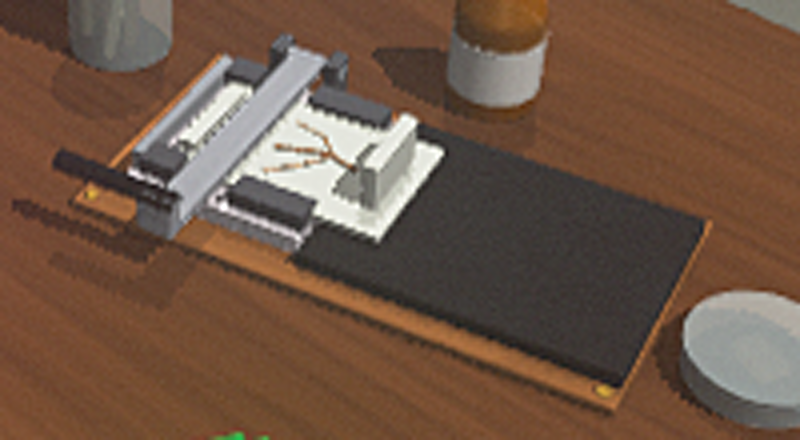

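The crops show these positions, in crop pixels:
- **Pad far corners:** (573,118) and (637,350).
- **Board corners:** (28,235), (105,517), (645,370) and (570,97).
- **Handle:** from (120,543) to (247,513).
- **Plate front corners:** (340,220) and (381,370).
- **Rib top in the side crop:** about (388,139).

```bash
cat >> h.py <<'E'
def T(c,x,y,z): return onz(c,280+(x+.5)/4-.5,95+(y+.5)/4-.5,z)
def S(c,x,y,z): return onz(c,270+(x+.5)/4-.5,175+(y+.5)/4-.5,z)
E
python3 - <<'E'
from h import *
np.set_printoptions(precision=4,suppress=True)
a=grab('top');b=grab('side')
B=np.array([T(a,*p,.008) for p in[(28,235),(105,517),(645,370),(570,97)]]) # -x+y, -x-y, +x-y, +x+y
print(B)
L=np.linalg.norm
print('len',L(B[3]-B[0]),L(B[2]-B[1]),L(B[1]-B[0]),L(B[3]-B[2]))
ex=(B[3]-B[0]+B[2]-B[1]);ex/=L(ex);ey=np.cross([0,0,1],ex)
m=B.mean(0); O=m-ex*.0925;O[2]=0
print('yaw',np.arctan2(ex[1],ex[0]),'O',O)
h=lambda P:np.array([(P-O)@ex,(P-O)@ey,P[2]])
for n,P in [('padA',T(a,573,118,.02)),('padB',T(a,637,350,.02)),('hand tip',T(a,122,543,.05)),('hand root',T(a,247,513,.05)),('plF+',T(a,340,220,.028)),('plF-',T(a,381,370,.028)),
 ('rib side',S(b,388,139,.062)),('s pad',S(b,708,222,.02)),('s pad',S(b,622,385,.02)),('s htip',S(b,57,160,.05)),('s pl',S(b,443,152,.028)),('s pl',S(b,378,242,.028)),('dish',T(a,710,230,.022)),('bot',T(a,293,30,.125))]:
  print(n,P,h(P))
E
```

```text
[[ 0.6407  0.1158  0.008 ]
 [ 0.458   0.0678  0.008 ]
 [ 0.5486 -0.2823  0.008 ]
 [ 0.7282 -0.2388  0.008 ]]
len 0.3651846610280741 0.36167553356447757 0.1889305040821242 0.18483769254590618
yaw -1.323181865774788 O [0.5712 0.0053 0.    ]
padA [ 0.7117 -0.2376  0.02  ] [0.27   0.0767 0.02  ]
padB [ 0.5605 -0.2745  0.02  ] [ 0.2686 -0.079   0.02  ]
hand tip [0.441 0.057 0.05 ] [-0.0821 -0.1136  0.05  ]
hand root [ 0.4586 -0.0207  0.05  ] [-0.0024 -0.1156  0.05  ]
plF+ [ 0.6453 -0.0845  0.028 ] [0.1052 0.0498 0.028 ]
plF- [ 0.5487 -0.1087  0.028 ] [ 0.105  -0.0498  0.028 ]
rib side [ 0.591  -0.0775  0.062 ] [ 0.0852 -0.0011  0.062 ]
s pad [ 0.7134 -0.2413  0.02  ] [0.274  0.0774 0.02  ]
s pad [ 0.5548 -0.2825  0.02  ] [ 0.275  -0.0865  0.02  ]
s htip [0.4404 0.0623 0.05  ] [-0.0873 -0.1129  0.05  ]
s pl [ 0.6417 -0.0852  0.028 ] [0.105  0.0462 0.028 ]
s pl [ 0.5435 -0.1123  0.028 ] [ 0.1073 -0.0557  0.028 ]
dish [ 0.6374 -0.3236  0.022 ] [ 0.3351 -0.0165  0.022 ]
bot [ 0.7438 -0.0483  0.125 ] [0.0943 0.1542 0.125 ]
```

>>> servo_tool:
  moves:
    - [[0.4,-0.9,0],-0.6]
    - [[1.2,-2.5,0],-1.6]
    - [[2.1,-4.3,0],-2.7]
    - [[3.1,-6.3,0],-4]
    - [[4.1,-8.4,0],-5.3]
    - [[5.1,-10.5,0],-6.6]
    - [[6.1,-12.6,0],-7.9]
    - [[7.1,-14.6,-0.2],-9.2]
    - [[8,-16.5,-0.4],-10.4]
    - [[8.7,-18,-0.6],-11.4]
    - [[9.1,-18.8,-0.9],-12]
    - [[9.2,-19,-1],-12]
  gripper: -0.1

```text
time: 1.8
ee_pos: [0.4458, 0.0292, 0.2058]
orientation: [2.474, -1.934, -0.001]
force: [0.2, 1.0, 0.6]
opening: 0.0393
gripper_force: 0.0
```

>>> servo_tool:
  moves:
    - [[0,0,-0.8],0]
    - [[0,0,-1.8],0]
    - [[0,0,-2.8],0]
    - [[0,0,-3.5],0]
    - [[0,0,-3.7],0]
    - [[0,0,-3.7],0]

```text
time: 2.55
ee_pos: [0.4458, 0.0321, 0.0959]
orientation: [-2.481, 1.927, -0.0]
force: [0.7, 0.2, 0.8]
opening: 0.0392
gripper_force: 0.0
```

```bash
python3 - <<'E'
from h import *
b=grab('side')['img'];t=grab('top')['img']
cv2.imwrite('pics/c1.png',np.hstack([cv2.resize(i[...,::-1],(400,400),interpolation=cv2.INTER_CUBIC) for i in(b[150:250,250:350],t[160:260,270:370])]))
E
```

```text
(no output)
```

View pics/c1.png

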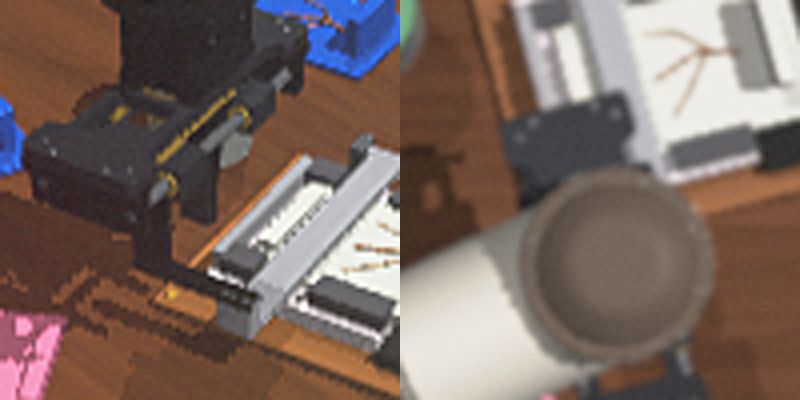

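The side view shows the open fingers straddling the handle, left of the bar at about (190,280) in the crop. I'll go down and close.

>>> servo_tool:
  moves:
    - [[0,0,-0.4],0]
    - [[0,0,-0.8],0]
    - [[0,0,-1.2],0]
    - [[0,0,-1.5],0]
    - [[0,0,-1.6],0]
    - [[0,0,-1.6],0]

```text
time: 3.4
ee_pos: [0.4456, 0.0315, 0.0473]
orientation: [2.48, -1.928, -0.0]
force: [0.4, 0.1, 0.7]
opening: 0.0394
gripper_force: 0.0
```

>>> servo_tool:
  moves:
    - [[0,0,0],0]
    - [[0,0,0],0]
    - [[0,0,0],0]
    - [[0,0,0],0]
    - [[0,0,0],0]
  gripper: -0.9

```text
time: 4.03
ee_pos: [0.4447, 0.0313, 0.0474]
orientation: [2.479, -1.928, -0.002]
force: [-3.1, -0.3, 1.6]
opening: 0.0126
gripper_force: 29.8
```

>>> servo_tool:
  moves:
    - [[0.05,0.01,0.5],0]
    - [[0.15,0.04,1.0],0]
    - [[0.27,0.07,1.47],0]
    - [[0.43,0.11,1.95],0]
    - [[0.63,0.16,2.4],0]
    - [[0.86,0.22,2.85],0]
    - [[0.86,0.22,2.85],0]

```text
time: 4.9
ee_pos: [0.4758, 0.0394, 0.1344]
orientation: [-2.475, 1.922, -0.01]
force: [9.1, -0.8, -5.8]
opening: 0.0123
gripper_force: 30.1
```

>>> servo_tool:
  moves:
    - [[0.35,0.08,0.42],0]
    - [[0.63,0.15,0.83],0]
    - [[0.95,0.24,1.21],0]
    - [[1.3,0.32,1.56],0]
    - [[1.67,0.42,1.88],0]
    - [[2.07,0.52,2.18],0]
    - [[2.48,0.63,2.44],0]
    - [[2.91,0.74,2.68],0]
    - [[3.35,0.85,2.88],0]
    - [[3.82,0.97,3.05],0]
    - [[3.82,0.97,3.05],0]

```text
time: 6.28
ee_pos: [0.5851, 0.0678, 0.2185]
orientation: [2.475, -1.928, -0.009]
force: [7.2, -0.1, -21.9]
opening: 0.0126
gripper_force: 31.2
```

>>> servo_tool:
  moves:
    - [[0.5,0.13,-0.05],0]
    - [[0.97,0.25,0],0]
    - [[1.45,0.37,0],0]
    - [[1.95,0.49,0],0]
    - [[1.95,0.49,0],0]

```text
time: 6.9
ee_pos: [0.645, 0.0831, 0.2236]
orientation: [-2.48, 1.928, 0.002]
force: [-1.0, 3.5, -9.5]
opening: 0.0118
gripper_force: 30.3
```

```bash
python3 - <<'E'
from h import *
b=grab('side')['img']
cv2.imwrite('pics/c2.png',cv2.resize(b[120:280,250:450,::-1],None,fx=3,fy=3))
E
```

```text
(no output)
```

View pics/c2.png

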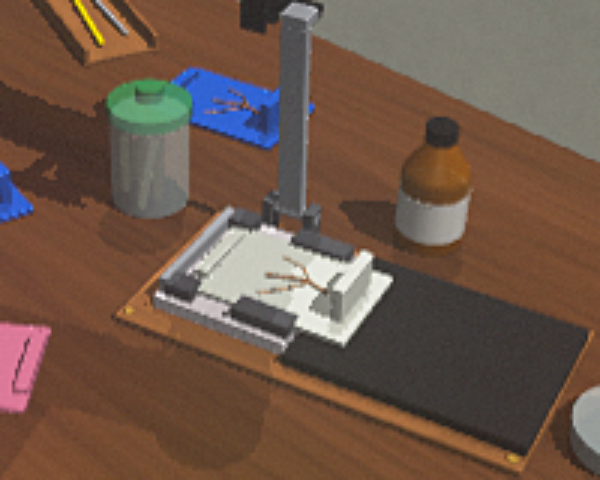

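The bar stands upright and the plate hasn't moved, with the rib at about (350,285) in the crop. I'll release, rise and go to the rib.

>>> servo_tool:
  moves:
    - [[0,0,0],0]
    - [[0,0,0],0]
    - [[0,0,0.0],0]
    - [[0,0,0.4],0]
    - [[0,0,1],0]
    - [[0,0,1.7],0]
    - [[0,0,2.3],0]
    - [[0,0,2.5],0]
  gripper: -0.1

```text
time: 7.95
ee_pos: [0.6452, 0.0818, 0.3023]
orientation: [-2.477, 1.927, -0.004]
force: [-0.3, -0.2, 0.2]
opening: 0.039
gripper_force: 0.0
```

>>> servo_tool:
  moves:
    - [[-0.2,-0.5,0],-1]
    - [[-0.4,-1.1,0],-2.6]
    - [[-0.6,-1.8,0],-4.4]
    - [[-0.8,-2.5,0],-6.2]
    - [[-1,-3.2,0],-8]
    - [[-1.2,-3.9,0],-9.8]
    - [[-1.4,-4.5,0],-11.6]
    - [[-1.6,-5,0],-13.4]
    - [[-1.77,-5.34,0],-15.2]
    - [[-1.77,-5.34,0],-16.8]
    - [[-1.77,-5.34,0],-17.7]
    - [[-1.77,-5.34,0],-18]

```text
time: 9.45
ee_pos: [0.5912, -0.0784, 0.2995]
orientation: [0.389, -3.117, 0.0]
force: [0.8, -0.4, -0.2]
opening: 0.0393
gripper_force: 0.0
```

>>> servo_tool:
  moves:
    - [[0,0,-1],0]
    - [[0,0,-2.2],0]
    - [[0,0,-3.5],0]
    - [[0,0,-4.8],0]
    - [[0,0,-5.8],0]
    - [[0,0,-6.4],0]
    - [[0,0,-6.7],0]
    - [[0,0,-6.7],0]
    - [[0,0,-6.7],0]

```text
time: 10.58
ee_pos: [0.5921, -0.0782, 0.0996]
orientation: [-0.39, 3.115, -0.0]
force: [-0.0, -0.1, -0.6]
opening: 0.0389
gripper_force: 0.0
```

```bash
python3 - <<'E'
from h import *
b=grab('side')['img']
cv2.imwrite('pics/c3.png',cv2.resize(b[120:280,250:450,::-1],None,fx=4,fy=3.7))
E
```

```text
(no output)
```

View pics/c3.png

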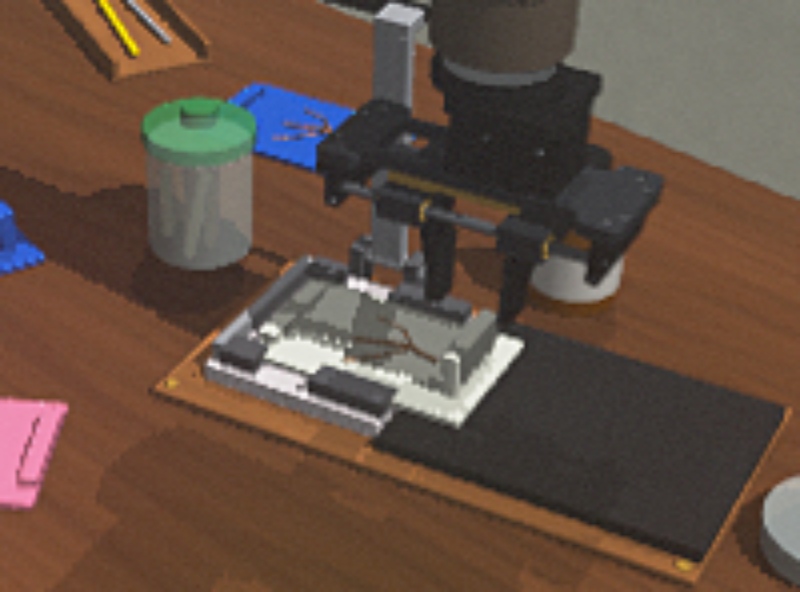

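The fingers straddle the rib, at about (470,340) in the crop, and are aligned with the slide axis. I'll go down and grip.

>>> servo_tool:
  moves:
    - [[0,0,-0.4],0]
    - [[0,0,-0.9],0]
    - [[0,0,-1.3],0]
    - [[0,0,-1.6],0]
    - [[0,0,-1.75],0]
    - [[0,0,-1.75],0]

```text
time: 11.38
ee_pos: [0.5913, -0.0783, 0.0457]
orientation: [0.39, -3.117, 0.0]
force: [0.3, 0.1, 0.8]
opening: 0.0392
gripper_force: 0.0
```

>>> servo_tool:
  moves:
    - [[0,0,0],0]
    - [[0,0,0],0]
    - [[0,0,0],0]
    - [[0,0,0],0]
    - [[0,0,0],0]
  gripper: -0.9

```text
time: 12.0
ee_pos: [0.5914, -0.0783, 0.0463]
orientation: [-0.39, 3.117, -0.0]
force: [-0.8, 1.1, 1.9]
opening: 0.0116
gripper_force: 30.0
```

>>> servo_tool:
  moves:
    - [[0.04,-0.15,0],0]
    - [[0.12,-0.45,0],0]
    - [[0.2,-0.8,0],0]
    - [[0.29,-1.15,0],0]
    - [[0.38,-1.5,0],0]
    - [[0.47,-1.85,0],0]
    - [[0.56,-2.2,0],0]
    - [[0.65,-2.55,0],0]
    - [[0.65,-2.55,0],0]

```text
time: 13.12
ee_pos: [0.6112, -0.1562, 0.046]
orientation: [-0.389, 3.117, -0.002]
force: [-0.1, -1.7, 1.2]
opening: 0.0119
gripper_force: 30.0
```

>>> servo_tool:
  moves:
    - [[0.04,-0.15,0],0]
    - [[0.12,-0.45,0],0]
    - [[0.2,-0.8,0],0]
    - [[0.29,-1.15,0],0]
    - [[0.38,-1.5,0],0]
    - [[0.46,-1.8,0],0]
    - [[0.5,-2,0],0]
    - [[0.5,-2,-0.04],0]
    - [[0.5,-2,-0.06],0]
    - [[0.5,-2,-0.06],0]

```text
time: 14.38
ee_pos: [0.6259, -0.2145, 0.0444]
orientation: [-0.391, 3.117, -0.0]
force: [-0.4, 0.3, -1.4]
opening: 0.0112
gripper_force: 30.0
```

>>> servo_tool:
  moves:
    - [[0,0,0],0]
    - [[0,0,0],0]
    - [[0,0,0],0]
    - [[0,0,0.4],0]
    - [[0,0,1],0]
    - [[0,0,2],0]
    - [[0,0,3],0]
    - [[0,0,4],0]
    - [[0,0,5],0]
    - [[0,0,5],0]
  gripper: -0.1

```text
time: 15.62
ee_pos: [0.6276, -0.2152, 0.1993]
orientation: [-0.389, 3.109, -0.004]
force: [-0.4, -0.8, 0.3]
opening: 0.0393
gripper_force: 0.0
```

```bash
python3 - <<'E'
from h import *
b=grab('side')['img'];
cv2.imwrite('pics/c4.png',cv2.resize(b[120:280,280:480,::-1],None,fx=4,fy=3.7))
E
```

```text
(no output)
```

View pics/c4.png

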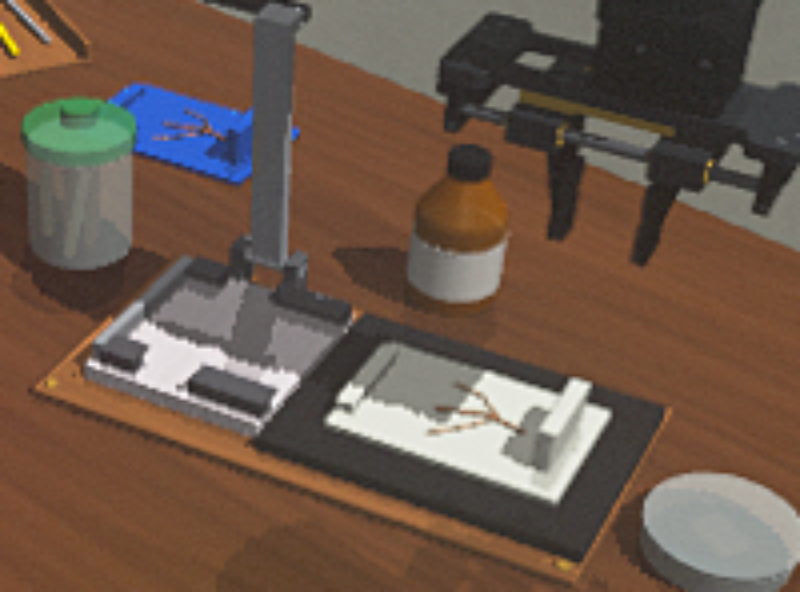

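The plate lies flat in the middle of the pad, with its corners at about (328,420), (385,340), (560,500) and (610,405) in the crop. The bar stands open, nothing beside the holder has moved, and the gripper is clear, so I'm handing in.

```bash
python3 -c "
from rig import sign_off
print(sign_off())"
```

```text
the job is handed in; nothing more can be done
None
```

The job is handed in: the clamp bar stands open, the white plate was slid out and released flat on the black pad, and the jar, bottle and dish look untouched in the last picture (the hand-in gave no verdict).

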